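# Release the eccentric stop and slide the circuit board into its connector

### The arm

A 6-joint arm with a two-finger parallel gripper is mounted at the origin on the work surface. World frame = base frame: x ahead of the robot, y to its left, z up, the work surface at z = 0. Lengths are in m, angles in rad, forces in N, time in s.
With the tool pointing down it reaches from about 0.35 to 0.975 m from the base axis. Payload 17.4 kg.
Tool frame: the origin (TCP) lies where the fingers leave the gripper's body, on its centre line; the fingertips stand 73 mm ahead of it and the grasp point (between the pads) lies 54 mm ahead of it; z points along the fingers, y is the line along which they close (so a half turn about z gives the same grasp; the last joint's range is limited). The gripper opens to 85 mm and grips with 20 to 120 N. Pads are 22 mm wide; open, the fingers measure 114 mm over their backs; the gripper's body (76 mm by 85 mm) begins 54 mm behind the grasp point. The pads swing forward as they close: fully open they stand 13 mm farther back than shut.
Start: joints at [1.123, 0.116, 1.442, -0, 1.584, -0.038], TCP at [0.269, 0.619, 0.304] pointing down, gripper open.
Joint ranges: [-2.83, 2.83], [-0.83, 2.19], [0.07, 2.5], [-1.14, 4.28], [0.01, 3], [-2.97, 2.97]. Speed limits (rad/s): [1.89, 1.89, 2.22, 3.14, 3.14, 3.14].

### API

Orientations are given as a unit quaternion [w, x, y, z].
In Python, from cell import robot gives the robot as it stands.
- The arm moves only by the shell command python3 -m handwheel 'ROWS' [OPENING]. ROWS is JSON, a list that holds one entry, the list of rows, each a list of 4 numbers: the shift along the tool's x, y, z scaled (see below), then the turn about the tool's z scaled (see below). A call has 1 to 8 rows; each row shifts and turns the commanded pose from where the row before left it, along the tool's axes as they then stand; what a row does not reach is not made up. The controller multiplies each number of a shift by 0.5 m and each number of a turn by 45 degrees. A row lasts 1/8 s, in which the tool goes at most 62.5 mm and 10.7 degrees, less where a joint would pass 70% of its speed; a pose out of reach is approached as far as the arm can. A call with a number of a shift or a turn outside -1 to 1 is refused whole. A call with a gripper value outside its range is refused whole. OPENING is the closure, from 0 (fully open) to 1 (shut), set as the call begins (- or left out, the last holds). The fingers move at their own pace and stop on an object; the grip force is fixed at half the most. Time passes only in rows, so rows that do not move let the fingers close. It gives the time, the measured TCP pose, the force, the opening and the grip force at its end, in the units of the state.
- robot.get_state(): the state, without advancing time (a new reading comes with each control period).
- robot.camera(name): name is "scene" or "top"; returns a dict with "frame" (480x640x3 uint8, blue, green, red), "z_map" (480x640 float32, m along the optical axis (not along the pixel's ray), 0 where there is no reading), "vertical_fov" (degrees; the focal length in pixels is half the picture's height over the tangent of half this angle, whatever the lens; pixels are square), "cx", "cy" (the principal point, pixels), "R" (3x3) and "t" (3): a world point X has camera coordinates R X + t. Camera axes: x right, y down, z forward; pixel columns grow to the right and rows downward; lengths in m; the calibration is good to about 2 mm. A picture is of the moment at which its call begins.
- robot.job_done(): hands the job in; it is judged then, once.
The state is a dict: "t": time; "joints": joint angles; "dq": joint speeds; "joint_torque": joint torques, N m; "tcp_pos": TCP position; "eef_rot": TCP orientation; "wrist_force": force on the tool from outside, world axes, zero at the start; "moment": the same for the moment, N m; "grip_width": opening from 0.0 (shut) to 1.0 (fully open); "grip_force": force on a finger pad.
Only numpy, scipy, OpenCV 4.12 (cv2) and the standard library are available. Lean on these libraries where they do the work, as an engineer would, in place of code of your own. Each camera call takes 0.05 s, during which the arm holds its last target. There are 200 camera calls.

### The job

On the board fixture, first push the red-knobbed cam lever round, away from the red dot and by way of the side away from the board, until it points at the green dot (the cam's low point). Then push the blue slide forward by its upright tab until it has driven the circuit board fully home in the black connector. Only push with the fingertips: do not touch or lift the board itself, do not force the slide before the cam is at its low point, leave the other things where they are, and finish clear of everything.

Things in the scene. Friction and masses are not known exactly. Their poses are not given: they have to be found in the camera images.
- fixture: Fixed aluminium base plate 250 (x) x 260 (y) x 12 mm carrying the mechanism. Origin: centre of its underside, on the table. Fixture +x is 'forward', the way the slide travels (about away from the robot), +y left, z up. In its frame (mm): cam pivot x 0, y 60; red dot x -92, y 60; board lane centred on y -45 between two 22 high guides. The tin stands at its left rear corner, top at z 34.
- cam (a joint): Angle of the brass eccentric cam (rad). 0: lever points at the red dot (fixture -x), high point to the slide's bar. Grows clockwise seen from above: 1.57 points to fixture +y (away from the board), 3.14 at the green dot (fixture +x): low point. Starts 0 to 0.7, range -0.15 to 3.7, no click or stop at the low point; stays where left (3.5 N at the knob turns it). Disc 52 mm across, 16 off the pivot.
- cam_knob (a point): Centre of the red upright knob on the cam's lever: a round post 18 mm across, from z 48 to 90 (this point is at z 70), 60 mm from the pivot. The dark lever under it is 14 wide, z 40 to 48. Travels on a circle about the pivot.
- cam_pivot (a point): Point on the cam's upright pivot axis, at z 40.
- low_mark (a point): Centre of the green dot (22 mm across) on the base plate, 92 mm forward of the pivot.
- slide (a joint): Travel of the blue slide along fixture +x (m). Starts -0.008 to 0; board fully home at 0.0315; range -0.010 to 0.034; friction 2.5 N, stays where left. Its steel cross-bar (front face at fixture x = -43 mm + travel, y -77 to 86, z 24 to 38) is stopped by the cam at a travel of 1 + 16 (1 - cos(cam angle)) mm: 1 mm at the high point, 33 mm at the low point.
- slide_tab (a point): Centre of the rear face (facing fixture -x) of the slide's upright blue tab: a plate 50 wide (y), 8 thick (x), top at z 76 mm; this point is at z 60. Behind it only the base plate and rails up to z 16; in front of the tab the slide is 38 high.
- board: Loose green circuit board in a black carrier, 80 (x) x 60 (y) x 8 mm, parts on top up to 13 mm; about 0.12 kg. Origin: centre of its underside; lies on the base plate (z 12) in its lane, 2 mm play each side. Fully home its origin is at fixture x 28.5 mm, its front edge on the connector's stop face; starts 24 to 30 mm short of that.
- spool: Bystander, not part of the job: red solder spool, 60 across, 28 high. Origin: centre of its underside.
- tin: Bystander, not part of the job: small yellow flux tin, 48 across, 22 high, standing on the fixture's base plate. Origin: centre of its underside.
- driver: Bystander, not part of the job: red-handled screwdriver lying on the table.
- case: Bystander, not part of the job: open black plastic case half, 110 x 60 x 28. Origin: centre of its underside.
- mouse: Bystander, not part of the job: white round mouse, 62 across, 28 high. Origin: centre of its underside.
- spare: Bystander, not part of the job: plain green slab, a blank spare board, 85 x 50 x 12. Origin: centre of its underside.
- connector (a point): Black edge connector fixed at the front end of the board lane, 84 wide (y), 36 high. This point: middle of its stop face (fixture x 68.5, y -45 mm, z 16), which the board's front edge meets when home. A lip reaches 12.5 mm back over the board's edge, its underside at z 26.
Things that resemble listed ones, but are neither listed nor needed, are in the scene too. Leave any brown, pink or purple look-alike of the board alone.

How it is judged:
On the way, in this order (a step that is already met when the one before it is completed fails the run):
1. the cam is at its low point (lever within 0.3 rad of the green dot) while the slide is still back (value of joint cam between 2.8416 and 3.4416 rad and value of joint slide below 0.008 m), for 0.2 s.
2. the slide is forward and the board home in the connector (value of joint slide above 0.028 m and x of board in the frame of fixture above 0.026 m), for 0.2 s.
At the end, for the whole second after the job is handed in: The cam lever points at the green dot within 0.3 rad (17 degrees), the slide stands at 28 mm or more, and the board lies flat on the base plate within 2.5 mm of fully home, at rest (all of step 2 and value of joint cam between 2.8416 and 3.4416 rad and z of board in the frame of fixture below 0.015 m and linear speed of board below 0.01 m/s); the robot touches nothing.
It fails at once if the slide is forced forward (more than 8 mm) while the cam is not at its low point (0.45 rad) (value of joint slide above 0.008 m and not (value of joint cam between 2.6916 and 3.5916 rad)).
It fails at once if the board is touched by the fingers or the arm (contact force between any of the fingers, the arm and board above 0.5 N).
It fails at once if the board is lifted or tipped (z of board in the frame of fixture above 0.02 m or angle between board's own z axis and vertical above 0.15 rad).
It fails at once if a bystander is moved or lifted more than 30 mm (distance of any of spool, tin, driver, case, mouse, spare from where it was at the start of the episode above 0.03 m).
It also fails if it takes over 53 s, if anything falls off the work surface, if the arm or the gripper's body presses on something with over 40 N, if the wrist force passes 120 N, or if a joint passes its speed limit or range.

## Working session

There is one attempt and no reset: what is moved stays moved. The work goes in short steps, Python scripts to look and compute and a shell command to move; the robot and the scene stay as the last step left them, time stands still between calls to the robot, and variables do not carry over. Pictures are saved under pics/ and viewed, at most 10 in all, crops included, and the job is handed in when it is done.

```bash
mkdir -p pics; cat > h.py <<'E'
from cell import robot
import numpy as np, cv2, sys
def K(c): return 240/np.tan(np.radians(c["vertical_fov"])/2)
def cam(n,save=None):
    c=robot.camera(n)
    if save: cv2.imwrite("pics/"+save,c["frame"]); np.savez("pics/"+save+".npz",**{k:c[k] for k in c})
    return c
def px(c,u,v,zw=None):
    f=K(c);R=np.array(c["R"]);t=np.array(c["t"])
    d=np.array([(u-c["cx"])/f,(v-c["cy"])/f,1]); o=-R.T@t; w=R.T@d
    if zw is None: s=float(np.median(c["z_map"][int(v)-1:int(v)+2,int(u)-1:int(u)+2]))
    else: s=(zw-o[2])/w[2]
    return o+s*w
E
python3 - <<'E'
from h import *
for n in("top","scene"):
    c=cam(n,n+"0.png"); print(n,c["vertical_fov"],-np.array(c["R"]).T@c["t"],np.round(c["R"],2).tolist())
s=robot.get_state();print(s["t"],s["tcp_pos"],s["eef_rot"],s["wrist_force"])
E
```

```text
top 57.01875642298791 [ 0.50245148 -0.02402378  1.01015535] [[-0.02, -1.0, -0.0], [-0.99, 0.02, -0.11], [0.11, -0.0, -0.99]]
scene 57.881467813734915 [1.3191096  0.1879283  0.63087146] [[-0.25, 0.97, 0.01], [0.57, 0.16, -0.8], [-0.78, -0.2, -0.6]]
0.1 [0.26892371 0.61902003 0.3032175 ] [-1.17855877e-04  2.03474448e-01  9.79080120e-01 -5.02909438e-04] [-0.20601621  0.58974366 -0.03869362]
```

View pics/top0.png

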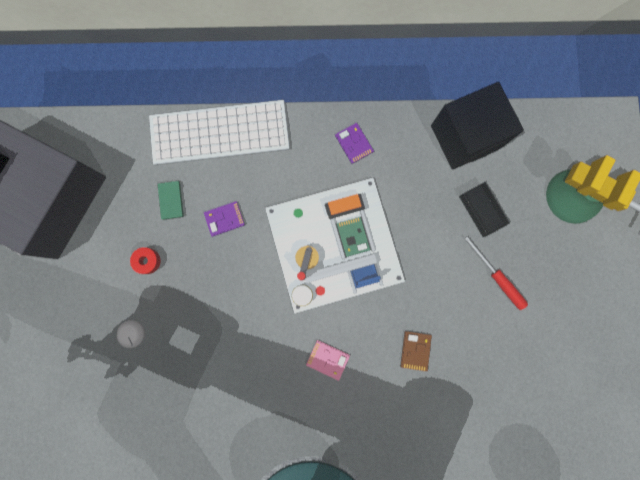

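View pics/scene0.png

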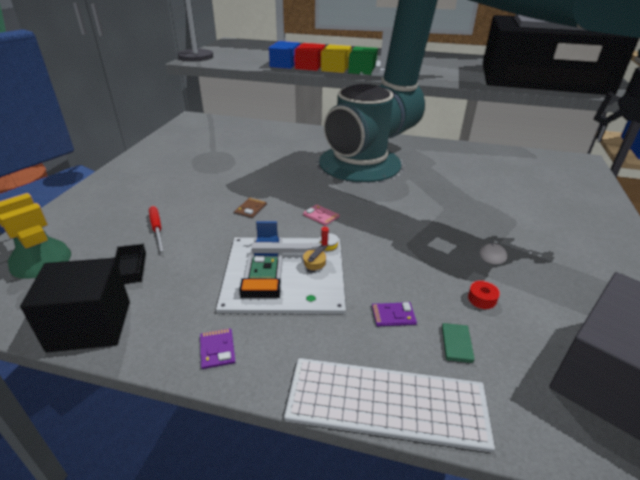

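The top view shows the fixture at about (335,245): tilted slightly, knob near (301,276), tin (302,295), red dot (320,291), green dot (298,213), tab around (365,275). I'll enlarge it to read exact points.

```bash
python3 - <<'E'
import cv2
a=cv2.imread("pics/top0.png")[170:320,250:420]
cv2.imwrite("pics/crop0.png",cv2.resize(a,None,fx=4,fy=4,interpolation=cv2.INTER_CUBIC))
E
```

```text
(no output)
```

View pics/crop0.png

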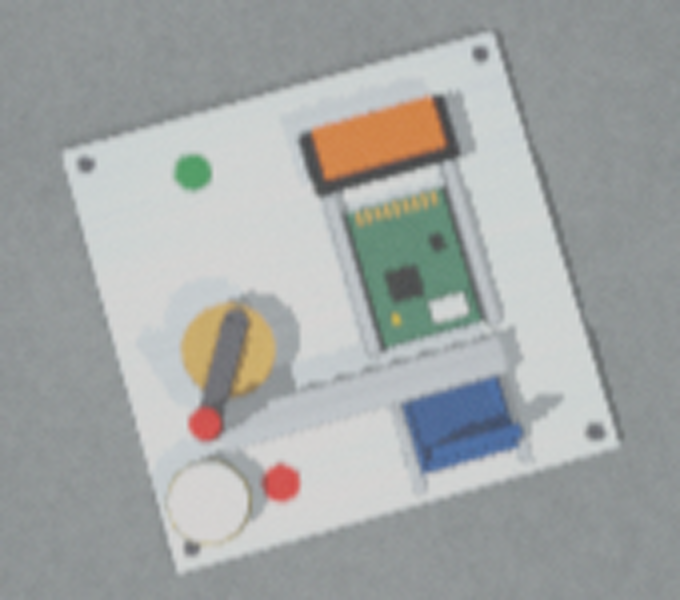

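The crop shows plate corners at (65,150), (495,30), (620,442), (180,573); green dot at (193,172), red dot at (282,483), knob top at (206,424), and the tab's top edge running from about (425,458) to (520,435). Next I fit the fixture pose.

```bash
cat > fx.py <<'E'
from h import *
def fit():
    c=dict(np.load("pics/top0.png.npz"))
    P=lambda u,v,z:px(c,250+(u+.5)/4-.5,170+(v+.5)/4-.5,z)
    pts=[(65,150,125,130),(495,30,125,-130),(620,442,-125,-130),(180,573,-125,130),(193,172,92,60),(282,483,-92,60)]
    W=np.array([P(u,v,.012)[:2] for u,v,_,_ in pts]); F=np.array([p[2:] for p in pts])/1000
    A=F-F.mean(0);B=W-W.mean(0)
    th=np.arctan2((A[:,0]*B[:,1]-A[:,1]*B[:,0]).sum(),(A*B).sum())
    R=np.array([[np.cos(th),-np.sin(th)],[np.sin(th),np.cos(th)]]); o=W.mean(0)-R@F.mean(0)
    return c,P,th,R,o,W-(F@R.T+o)
c,P,th,R,o,res=fit()
def toF(p): return (R.T@(np.array(p)[:2]-o))*1000
E
python3 - <<'E'
from fx import *
print("th",th,"o",o,"res mm",(res*1000).round(1).tolist())
k=toF(P(206,424,.09));print("knob F",k,"cam",np.arctan2(k[1]-60,-(k[0])),"r",np.hypot(k[0],k[1]-60))
for n,u,v,z in[("tabtopL",428,470,.076),("tabtopR",520,440,.076),("tabL2",425,455,.076),("tabR2",517,425,.076),("tin",208,502,.034),("lever end",238,318,.048)]:print(n,toF(P(u,v,z)).round(1))
s=robot.get_state();q=s["eef_rot"]
for f in[(0,60),(0,120),(-92,60),(-120,-45)]:print(f,(R@(np.array(f)/1000)+o).round(4))
from scipy.spatial.transform import Rotation as T
print(T.from_quat([q[1],q[2],q[3],q[0]]).as_matrix().round(3).tolist())
# depth check at plate
print(px(c,300,235),px(c,365,278))
E
```

```text
th 0.2606249534487701 o [ 0.61061589 -0.06417754] res mm [[-0.1, -2.3], [-1.3, 0.2], [1.9, 1.8], [0.4, -0.8], [-0.4, 0.6], [-0.5, 0.4]]
knob F [-52.37850404  90.59388536] cam 0.5286406004721658 r 60.65882876498309
tabtopL [-107.1  -14.8]
tabtopR [-105.4  -65.8]
tabL2 [-99.2 -15.5]
tabR2 [-97.4 -66.6]
tin [-91.2 102.6]
lever end [ 0.4 59.2]
(0, 60) [ 0.5952 -0.0062]
(0, 120) [0.5797 0.0518]
(-92, 60) [ 0.5063 -0.0299]
(-120, -45) [ 0.5063 -0.1386]
[[-0.917, 0.398, -0.0], [0.398, 0.917, -0.001], [0.0, -0.001, -1.0]]
[0.63190706 0.01397769 0.01225378] [ 0.53083922 -0.12828778  0.03823409]
```

The fit is good to about 2 mm: fixture yaw 0.261, cam about 0.53 rad, tab rear face at fixture x about -106. I'll work out the approach to a point behind the knob, pushing along tool +y with the fingers shut.

```bash
cat > go.py <<'E'
from fx import *
from scipy.spatial.transform import Rotation as T
def plan(F,z_tip,yaw_y_F=None):
    "shift (tool axes, units) to bring the tips over fixture point F mm; turn (deg, tool z) to put tool y at a fixture angle"
    s=robot.get_state();q=s["eef_rot"];M=T.from_quat([q[1],q[2],q[3],q[0]]).as_matrix()
    g=np.append(R@(np.array(F)/1000)+o,z_tip+.073)
    d=M.T@(g-np.array(s["tcp_pos"]))
    y=np.degrees(np.arctan2(M[1,1],M[0,1])-th)
    print("shift units",(d/.5).round(4),"y ang F",y.round(2),"turn cw deg",None if yaw_y_F is None else round(y-yaw_y_F,2), "tipF",toF(s["tcp_pos"]).round(1),"ztip",round(s["tcp_pos"][2]-.073,4),"force",np.round(s["wrist_force"],1),"t",s["t"])
E
python3 -c "
from go import *
phi=.53;d=36
k=np.array([-60*np.cos(phi),60+60*np.sin(phi)])
plan(k-d*np.array([np.sin(phi),np.cos(phi)]),.060,90-np.degrees(phi))"
```

```text
shift units [-0.9879 -0.9747  0.3414] y ang F 51.59 turn cw deg -8.05 tipF [-154.1  748.2] ztip 0.2302 force [-0.2  0.6 -0. ] t 0.1
```

```bash
python3 -m handwheel '[[[-0.08,-0.08,0,0],[-0.08,-0.08,0,0],[-0.08,-0.08,0,0],[-0.08,-0.08,0,0],[-0.08,-0.08,0,0],[-0.08,-0.08,0,0],[-0.08,-0.08,0,0],[-0.08,-0.08,0,0]]]' 1
python3 -m handwheel '[[[-0.08,-0.08,0,0],[-0.08,-0.08,0,0],[-0.08,-0.08,0,0],[-0.08,-0.08,0,0],[-0.02,-0.015,0,-0.18],[0,0,0.05,0],[0,0,0.05,0],[0,0,0,0]]]'
python3 -c "
from go import *
cam('scene','s1.png')
phi=.53;d=36
k=np.array([-60*np.cos(phi),60+60*np.sin(phi)])
plan(k-d*np.array([np.sin(phi),np.cos(phi)]),.060,90-np.degrees(phi))"
```

```text
t: 1.1
tcp_pos: [0.4352, 0.1963, 0.3038]
eef_rot: [0.0, 0.203, 0.979, 0.0]
wrist_force: [0.6, 1.5, -0.4]
grip_width: 0.005
grip_force: 0.0
t: 2.1
tcp_pos: [0.5235, -0.0233, 0.252]
eef_rot: [-0.002, 0.134, 0.991, -0.0]
wrist_force: [0.4, 1.2, 0.3]
grip_width: 0.004
grip_force: 0.0
shift units [-0.0085 -0.0012  0.2413] y ang F 59.69 turn cw deg 0.05 tipF [-73.2  61.9] ztip 0.1807 force [-0.  -0.3 -0.3] t 2.15
```

View pics/s1.png

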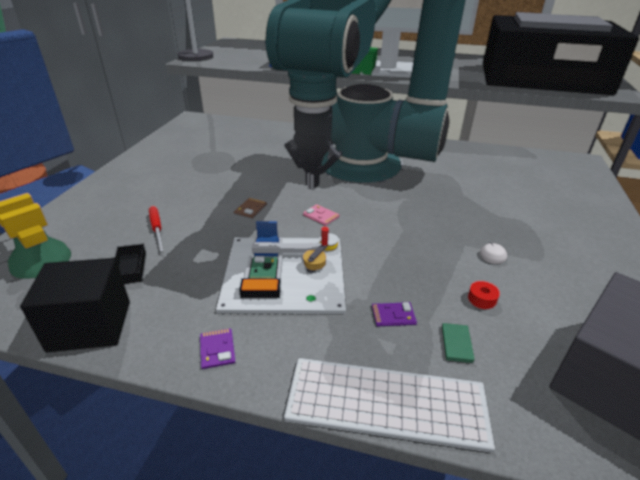

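The scene view shows the shut fingertips ending at about (314,187), behind and above the knob at (324,237). I'll check the tip height by projection.

```bash
python3 -c "
from go import *
c=dict(np.load('pics/s1.png.npz'));s=robot.get_state();p=np.array(s['tcp_pos'])
for L in(.06,.073,.086):
    X=c['R']@(p-[0,0,L])+c['t'];print(L,c['cx']+K(c)*X[0]/X[2],c['cy']+K(c)*X[1]/X[2])
a=c['frame'][150:200,290:340];cv2.imwrite('pics/c1.png',cv2.resize(a,None,fx=10,fy=10,interpolation=cv2.INTER_CUBIC))
"
```

```text
0.06 311.62039762512484 181.8356036018605
0.073 311.59710235293346 187.25942004809747
0.086 311.57419212414754 192.5935871981981
```

View pics/c1.png

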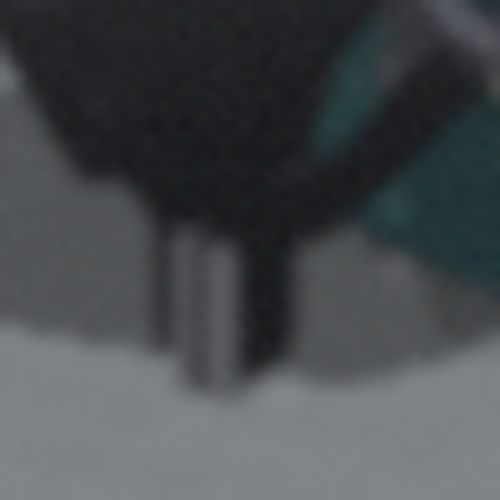

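Tips are at (311.5,188), so they lie 73 mm ahead when shut, as stated. Now I descend and close in on the knob.

```bash
python3 -m handwheel '[[[-0.0085,0,0.08,0],[0,0,0.08,0],[0,0,0.085,0],[0,0.008,0,0],[0,0.008,0,0],[0,0.008,0,0],[0,0,0,0]]]'
python3 -m handwheel '[[[0.0063,0.0216,0,0.2222],[0.0063,0.0216,0,0.2222],[0.0063,0.0216,0,0.2222],[0.0063,0.0216,0,0.2222],[0,0,0,0]]]'
python3 -c "
from go import *
cam('scene','s2.png');plan([0,0],.058)
a=cv2.imread('pics/s2.png')[200:330,200:370];cv2.imwrite('pics/c2.png',cv2.resize(a,None,fx=4,fy=4,interpolation=cv2.INTER_CUBIC))"
```

```text
t: 3.02
tcp_pos: [0.532, -0.0125, 0.1328]
eef_rot: [0.001, 0.134, 0.991, 0.0]
wrist_force: [0.6, -0.3, -0.4]
grip_width: -0.0
grip_force: 0.0
t: 3.65
tcp_pos: [0.5424, 0.0303, 0.1319]
eef_rot: [0.0, 0.464, 0.886, 0.0]
wrist_force: [0.5, -0.2, -0.7]
grip_width: 0.003
grip_force: 0.0
shift units [-0.2328  0.0043  0.0015] y ang F 19.96 turn cw deg None tipF [-41.7 108.7] ztip 0.0588 force [-0.4  0.3 -0.8] t 3.7
```

View pics/c2.png

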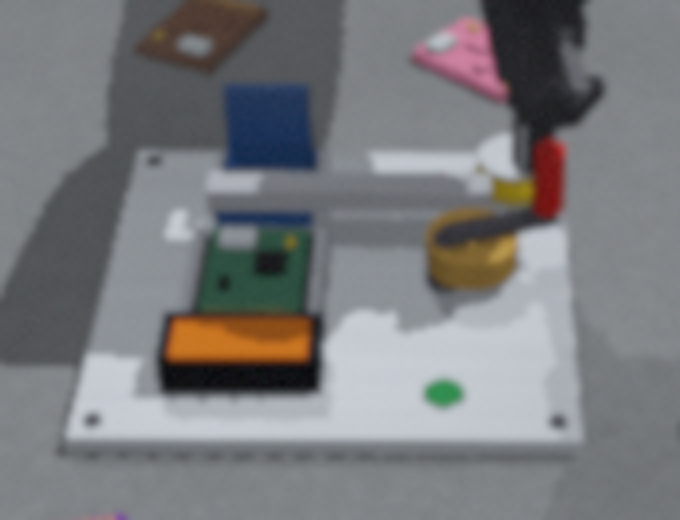

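The lever has turned and the knob top is at crop (550,143), with the fingers behind it. The bar and board look unchanged. I'll measure the angle and work out the remaining arc.

```bash
cat > knob.py <<'E'
from go import *
def knob(c):
    f=c["frame"].astype(int);m=(f[...,2]>140)&(f[...,1]<70)&(f[...,0]<70);m[:, :230]=0;m[:,400:]=0;m[:200]=0;m[330:]=0
    v,u=np.nonzero(m); 
    p=toF(px(c,u.mean(),v.mean(),.07)); print("knobF",p.round(1),"phi",np.arctan2(p[1]-60,-p[0]).round(3),"r",np.hypot(p[0],p[1]-60).round(1),len(u))
E
python3 -c "
from knob import *
knob(dict(np.load('pics/s2.png.npz')))
knob(dict(np.load('pics/s1.png.npz')))"
```

```text
knobF [-43.9 124.8] phi 0.975 r 78.3 6
knobF [-77.1  92.2] phi 0.395 r 83.6 20
```

```bash
sed -i 's/m=(f.*<70);m\[:, :230\]/m=(f[...,2]>95)\&(f[...,1]<.45*f[...,2])\&(f[...,0]<.45*f[...,2]);m[:, :300]/' knob.py
python3 -c "
from knob import *
knob(dict(np.load('pics/s2.png.npz')))
knob(dict(np.load('pics/s1.png.npz')))"
```

```text
knobF [-19.5 117.2] phi 1.242 r 60.4 108
knobF [-52.8  90.8] phi 0.528 r 61.1 92
```

The angle is 1.242 rad, so the arc tracks well. About 109° remain; I'll do 100° and then check.

```bash
python3 -m handwheel '[[[0.0063,0.0216,0,0.2222],[0.0063,0.0216,0,0.2222],[0.0063,0.0216,0,0.2222],[0.0063,0.0216,0,0.2222],[0.0063,0.0216,0,0.2222],[0,0,0,0]]]'
python3 -c "
from knob import *
knob(cam('scene','s3.png'));plan([0,0],.058)"
python3 -m handwheel '[[[0.0063,0.0216,0,0.2222],[0.0063,0.0216,0,0.2222],[0.0063,0.0216,0,0.2222],[0.0063,0.0216,0,0.2222],[0.0063,0.0216,0,0.2222],[0,0,0,0]]]'
python3 -c "
from knob import *
knob(cam('scene','s4.png'));plan([0,0],.058)"
```

```text
t: 4.45
tcp_pos: [0.5892, 0.0577, 0.1314]
eef_rot: [-0.0, 0.794, 0.608, -0.0]
wrist_force: [0.1, 0.2, -0.2]
grip_width: 0.005
grip_force: 0.0
knobF [ 30.5 112.3] phi 2.1 r 60.5 111
shift units [-0.2243  0.1051  0.0007] y ang F -29.93 turn cw deg None tipF [ 10.4 123.4] ztip 0.0584 force [-0.6  0.1  0. ] t 4.5
t: 5.25
tcp_pos: [0.6404, 0.0397, 0.1314]
eef_rot: [-0.0, 0.976, 0.216, -0.0]
wrist_force: [-0.1, 0.3, -1.2]
grip_width: 0.002
grip_force: 0.0
knobF [59.4 69.9] phi 2.976 r 60.2 137
shift units [-0.1419  0.1635  0.0009] y ang F -79.88 turn cw deg None tipF [55.5 92.9] ztip 0.0584 force [ 0.4  0.5 -0.1] t 5.3
```

```bash
python3 -m handwheel '[[[0.003,0.0105,0,0.111],[0.003,0.0105,0,0.111],[0,0,0,0],[0,-0.03,0,0],[0,-0.03,-0.04,0],[0,0,-0.1,0],[0,0,0,0]]]'
python3 -c "
from knob import *
knob(cam('scene','s5.png'));plan([-145,-45],.13,-90)
a=cv2.imread('pics/s5.png')[200:330,200:370];cv2.imwrite('pics/c5.png',cv2.resize(a,None,fx=4,fy=4,interpolation=cv2.INTER_CUBIC))"
```

```text
t: 6.18
tcp_pos: [0.6407, 0.0619, 0.2076]
eef_rot: [0.0, 0.992, 0.129, 0.004]
wrist_force: [0.9, 0.2, 0.3]
grip_width: -0.0
grip_force: 0.0
knobF [60.3 60.9] phi 3.126 r 60.3 126
shift units [-0.4109  0.3191  0.0023] y ang F -90.16 turn cw deg -0.16 tipF [ 60.9 114. ] ztip 0.1319 force [ 0.5  0.2 -1.2] t 6.225
```

View pics/c5.png

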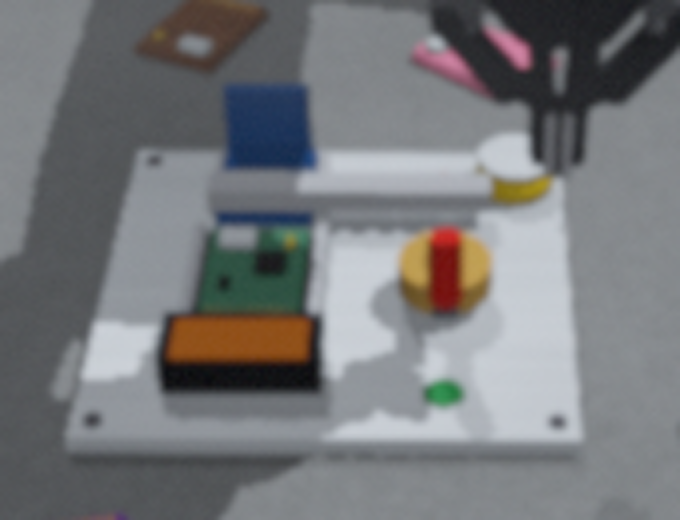

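The lever now points at the green dot (3.126 rad), with the slide and board still back. Next I move behind the tab and lower.

```bash
python3 -m handwheel '[[[-0.0685,0.0532,0,0],[-0.0685,0.0532,0,0],[-0.0685,0.0532,0,0],[-0.0685,0.0532,0,0],[-0.0685,0.0532,0,0],[-0.0685,0.0532,0,0],[0,0,0,0]]]'
python3 -m handwheel '[[[0,0,0.058,0],[0,0,0.058,0],[0,0,0.058,0],[0,0,0,0]]]'
python3 -c "
from knob import *
knob(cam('scene','s6.png'));plan([-106-11,-45],.045,-90)"
```

```text
t: 7.1
tcp_pos: [0.4798, -0.1468, 0.2014]
eef_rot: [0.0, 0.992, 0.127, -0.0]
wrist_force: [0.1, -0.3, -0.4]
grip_width: 0.001
grip_force: 0.0
t: 7.6
tcp_pos: [0.4806, -0.1446, 0.1124]
eef_rot: [-0.001, 0.992, 0.128, -0.002]
wrist_force: [0.8, -1.1, 0.2]
grip_width: 0.002
grip_force: 0.0
knobF [60.4 61.2] phi 3.121 r 60.4 131
shift units [ 0.0577  0.0002 -0.0077] y ang F -90.22 turn cw deg -0.22 tipF [-145.8  -44.8] ztip 0.0412 force [ 0.3 -0.3 -0.5] t 7.65
```

```bash
python3 -m handwheel '[[[0.02,0,0,0],[0.02,0,0,0],[0.016,0,0,0],[0.012,0,0,0],[0.012,0,0,0],[0.012,0,0,0],[0.012,0,0,0],[0,0,0,0]]]'
python3 -c "
from knob import *
knob(cam('scene','s7.png'));plan([0,0],.045,-90)
a=cv2.imread('pics/s7.png')[200:330,200:370];cv2.imwrite('pics/c7.png',cv2.resize(a,None,fx=4,fy=4,interpolation=cv2.INTER_CUBIC))"
```

```text
t: 8.65
tcp_pos: [0.5319, -0.1325, 0.1143]
eef_rot: [-0.0, 0.992, 0.128, 0.0]
wrist_force: [-0.2, -0.2, 0.4]
grip_width: -0.0
grip_force: 0.0
knobF [52.5 61.2] phi 3.118 r 52.6 148
shift units [ 0.1872 -0.0924 -0.0073] y ang F -90.28 turn cw deg -0.28 tipF [-93.8 -45.7] ztip 0.0413 force [-0.  -0.9  0.5] t 8.7
```

View pics/c7.png

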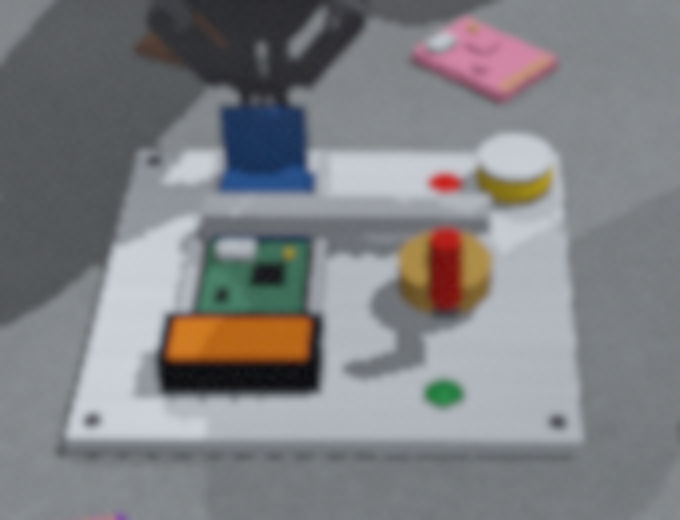

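The slide has moved forward about 20 mm, uncovering the red dot at crop (445,183), and the lever is undisturbed. I'll continue in small steps while watching the force.

```bash
for i in 1; do python3 -m handwheel '[[[0.006,0,0,0],[0.006,0,0,0],[0,0,0,0]]]'; python3 -m handwheel '[[[0.004,0,0,0],[0,0,0,0]]]'; python3 -m handwheel '[[[0.004,0,0,0],[0,0,0,0]]]'; done | grep -E 'tcp|force'
python3 -c "
from knob import *
cam('scene','s8.png');plan([0,0],.045,-90)
for n in ('s5','s7','s8'):
    c=dict(np.load('pics/%s.png.npz'%n));f=c['frame'].astype(int)
    # tab top front edge: blue column profile through tab; bar top column
    u=200+265//4
    col=f[200:260,u]; print(n,[200+i for i in range(60) if col[i,0]>1.35*col[i,2] ])
"
```

```text
tcp_pos: [0.5376, -0.1311, 0.1144]
wrist_force: [-0.3, 0.5, -0.1]
grip_force: 0.1
tcp_pos: [0.5394, -0.1306, 0.1144]
wrist_force: [-1.0, -0.4, -1.2]
grip_force: 0.5
tcp_pos: [0.5414, -0.1301, 0.1144]
wrist_force: [-1.0, 0.7, -0.9]
grip_force: 0.6
shift units [ 0.1674 -0.0925 -0.0072] y ang F -90.29 turn cw deg -0.29 tipF [-83.9 -45.8] ztip 0.0414 force [-0.8 -0.4 -0.5] t 9.625
s5 [221, 222, 223, 224, 225, 226, 227, 228, 229, 230, 231, 232, 233, 234, 235, 236, 237, 238, 239, 240, 241, 253, 254, 255, 256, 259]
s7 [226, 227, 228, 229, 230, 231, 232, 233, 234, 235, 236, 237, 238, 239, 240, 241, 242, 243, 244, 245, 246, 247, 259]
s8 [228, 229, 230, 231, 232, 233, 234, 235, 236, 237, 238, 239, 240, 241, 242, 243, 244, 245, 246, 247, 248, 249, 250]
```

```bash
for i in 1; do python3 -m handwheel '[[[0.003,0,0,0],[0,0,0,0]]]'; python3 -m handwheel '[[[0.003,0,0,0],[0,0,0,0]]]'; done | grep -E 'tcp|wrist'
python3 -c "
from knob import *
cam('scene','s9.png');plan([0,0],.045,-90)
a=cv2.imread('pics/s9.png')[215:315,225:345];cv2.imwrite('pics/c9.png',cv2.resize(a,None,fx=6,fy=6,interpolation=cv2.INTER_CUBIC))"
```

```text
tcp_pos: [0.5427, -0.1297, 0.1144]
wrist_force: [-2.1, -0.6, -0.5]
tcp_pos: [0.5442, -0.1293, 0.1144]
wrist_force: [-1.6, -0.4, -1.2]
shift units [ 0.1614 -0.0925 -0.0071] y ang F -90.29 turn cw deg -0.29 tipF [-80.9 -45.8] ztip 0.0414 force [-0.9 -0.6 -0.6] t 10.175
```

View pics/c9.png

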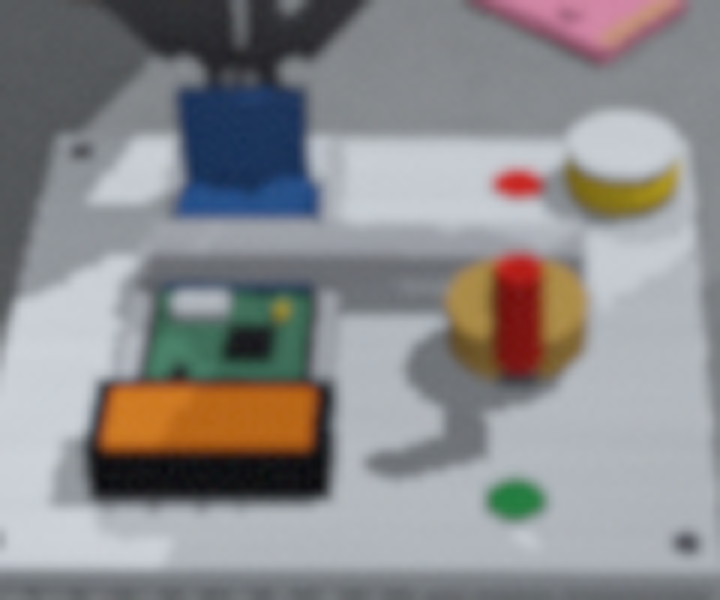

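The bar's top front edge is at crop (220,255) to (440,257), close to the cam. The board reaches under the connector lip. I'll convert that to travel.

```bash
python3 -c "
from knob import *
for n in ('s5','s7','s9'):
    c=dict(np.load('pics/%s.png.npz'%n));g=c['frame'].astype(int).sum(2)/3
    for u in (262,290):
        col=g[225:275,u].round().astype(int)
        i=np.argmin(np.diff(col)[8:35])+8; v=225+i+.5
        print(n,u,v,'bar front travel',(toF(px(c,u,v,.038))+[43,0]).round(1),col[5:40].tolist())
"
```

```text
s5 262 252.5 bar front travel [ 13.5 -49.3] [57, 56, 56, 56, 52, 55, 51, 49, 50, 50, 51, 65, 94, 119, 127, 127, 125, 122, 114, 109, 110, 105, 94, 72, 57, 73, 104, 129, 142, 141, 131, 115, 89, 66, 61]
s5 290 247.5 bar front travel [-5.8 13. ] [137, 139, 136, 138, 136, 136, 142, 159, 182, 197, 202, 203, 198, 190, 183, 180, 177, 165, 139, 115, 109, 113, 121, 130, 128, 118, 115, 126, 153, 175, 182, 189, 200, 204, 205]
s7 262 253.5 bar front travel [ 17.2 -48.9] [56, 57, 57, 59, 58, 55, 56, 55, 54, 55, 53, 54, 56, 68, 80, 86, 89, 110, 141, 161, 166, 163, 159, 146, 125, 110, 109, 105, 104, 123, 155, 171, 167, 150, 124]
s7 290 253.5 bar front travel [16.9 13.9] [138, 138, 138, 138, 137, 140, 142, 158, 182, 198, 203, 205, 205, 204, 203, 203, 203, 200, 190, 172, 163, 160, 158, 148, 129, 113, 109, 111, 115, 118, 115, 114, 118, 138, 162]
s9 262 256.5 bar front travel [ 28.2 -47.9] [60, 60, 58, 59, 55, 57, 58, 56, 56, 56, 57, 57, 55, 52, 50, 57, 69, 81, 87, 87, 103, 133, 157, 164, 162, 160, 152, 134, 116, 110, 109, 102, 103, 130, 155]
s9 290 257.5 bar front travel [31.5 14.5] [138, 139, 139, 138, 137, 140, 143, 160, 184, 198, 204, 205, 205, 205, 204, 203, 203, 203, 204, 205, 204, 195, 179, 166, 161, 158, 151, 136, 118, 111, 110, 115, 117, 115, 113]
```

Travel is about 30 mm, so I press the last bit until the force rises.

```bash
for i in 1; do python3 -m handwheel '[[[0.002,0,0,0],[0,0,0,0]]]'; python3 -m handwheel '[[[0.002,0,0,0],[0,0,0,0]]]'; done | grep -E 'tcp|wrist'
python3 -c "
from knob import *
plan([0,0],.045,-90)"
```

```text
tcp_pos: [0.5451, -0.1291, 0.1144]
wrist_force: [-2.5, -0.8, -0.5]
tcp_pos: [0.5457, -0.1289, 0.1144]
wrist_force: [-7.8, -0.8, 2.8]
shift units [ 0.1583 -0.0925 -0.0074] y ang F -90.29 turn cw deg -0.29 tipF [-79.4 -45.8] ztip 0.0414 force [-7.8 -0.8  2.8] t 10.675
```

```bash
for i in 1; do python3 -m handwheel '[[[0.002,0,0,0],[0,0,0,0]]]'; python3 -m handwheel '[[[0.002,0,0,0],[0,0,0,0]]]'; done | grep -E 'tcp|wrist'
```

```text
tcp_pos: [0.5459, -0.1289, 0.1144]
wrist_force: [-18.8, -3.2, 9.2]
tcp_pos: [0.5461, -0.1289, 0.1144]
wrist_force: [-29.7, -5.2, 15.2]
```

The slide is against a hard stop: 30 N with no further motion, at about 31.7 mm. I back off, rise and verify.

```bash
python3 -m handwheel '[[[-0.02,0,0,0],[-0.06,0,0,0],[0,0,-0.08,0],[0,0,-0.1,0],[0,0,-0.1,0],[-0.08,0,-0.05,0],[0,0,0,0],[0,0,0,0]]]'
python3 -c "
from knob import *
c=cam('scene','s10.png');knob(c);plan([0,0],.2)
g=c['frame'].astype(int).sum(2)/3
for u in (262,290):
    col=g[225:275,u];i=np.argmin(np.diff(col)[8:38])+8;print((toF(px(c,u,225+i+.5,.038))+[43,0]).round(1))
a=c['frame'][215:315,225:345];cv2.imwrite('pics/c10.png',cv2.resize(a,None,fx=6,fy=6,interpolation=cv2.INTER_CUBIC))"
```

```text
t: 12.18
tcp_pos: [0.4707, -0.1485, 0.2791]
eef_rot: [-0.0, 0.992, 0.127, 0.0]
wrist_force: [-0.3, 0.1, -0.3]
grip_width: -0.002
grip_force: 0.0
knobF [53.2 61.2] phi 3.119 r 53.2 144
shift units [ 0.3131 -0.0923  0.0111] y ang F -90.29 turn cw deg None tipF [-156.8  -45.4] ztip 0.2056 force [-0.1  0.3  0.3] t 12.225
[ 31.8 -47.6]
[31.5 14.5]
```

View pics/c10.png

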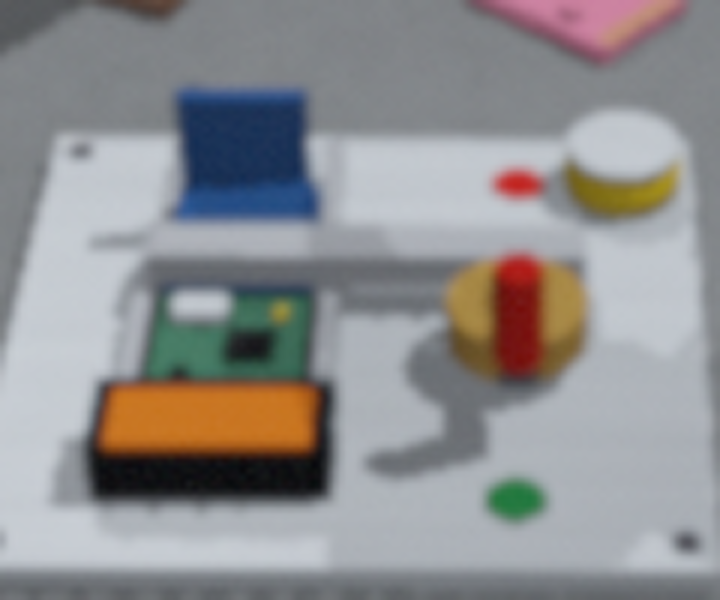

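The slide reads 31.5 to 31.8 mm, the board is flat with its front under the connector lip at crop (210,380), the lever points at the green dot, and the arm is clear. I'm handing in.

```bash
python3 -c "
from cell import robot
print(robot.job_done())"
```

```text
the job is handed in; nothing more can be done
None
```

I handed the job in with the cam lever at the green dot (about 3.12 rad), the slide at about 31.5 mm against its stop with the board home in the connector, and the arm clear; no verdict came back.

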